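# Bolt the guard and draw the ball launcher to its mark

### The arm

A 6-joint arm with a two-finger parallel gripper is mounted at the origin on the work surface. World frame = base frame: x ahead of the robot, y to its left, z up, the work surface at z = 0. Lengths are in m, angles in rad, forces in N, time in s.
With the tool pointing down it reaches from about 0.3 to 0.85 m from the base axis. Payload 5.4 kg.
Tool frame: the origin (TCP) lies between the finger pads; the fingertips stand 8 mm ahead of it and the grasp point (between the pads) lies 11 mm behind it (bot.tcp_to_tips is the distance from the TCP to the fingertips, in m); z points along the fingers, y is the line along which they close (so a half turn about z gives the same grasp; the last joint's range is limited). The gripper opens to 85 mm and grips with 20 to 120 N. Pads are 22 mm wide; open, the fingers measure 114 mm over their backs; the gripper's body (76 mm by 85 mm) begins 54 mm behind the grasp point. The pads swing forward as they close: fully open they stand 13 mm farther back than shut.
Start: joints at [1.004, 0.158, 1.597, -0, 1.386, -0.21], TCP at [0.201, 0.539, 0.239] pointing down, gripper open.
Joint ranges: [-2.91, 2.91], [-0.94, 2.29], [0.18, 2.7], [-1.29, 4.43], [0.17, 2.64], [-3, 3]. Speed limits (rad/s): [2.57, 2.57, 3.14, 3.14, 3.14, 3.14].

### API

Orientations are given as a rotation vector (axis times angle).
In Python, from cell import bot gives the robot as it stands.
- The arm moves only by the shell command python3 -m creep 'ROWS' [OPENING]. ROWS is JSON, one flat list of numbers, 6 for each row, row after row: the shift along the tool's x, y, z in mm, then the turn, a rotation vector about the tool's x, y, z in rad. A call has 1 to 8 rows; each row is the pose to reach, as a shift and turn from the pose commanded when the call began, along the tool's axes at that moment; what a row does not reach only later rows make up. A row lasts 1/10 s, in which the tool goes at most 50 mm and 8.59 degrees, less where a joint would pass 70% of its speed; a pose out of reach is approached as far as the arm can. A call with a gripper value outside its range is refused whole. OPENING is the closure in counts, from 0 (fully open) to 255 (shut), set as the call begins (- or left out, the last holds). The fingers move at their own pace and stop on an object; the grip force is fixed at half the most. Time passes only in rows, so rows that repeat a pose let the fingers close. It gives the time, the measured TCP pose, the force, the opening and the grip force at its end, in the units of the state.
- bot.get_obs(): the state, without advancing time (a new reading comes with each control period).
- bot.grab_frame(name): name is "side" or "top"; returns a dict with "color" (420x560x3 uint8, red, green, blue), "fx", "fy", "cx", "cy" (pixels), "T" (4x4, takes a point from camera to world coordinates). Camera axes: x right, y down, z forward; pixel columns grow to the right and rows downward; lengths in m; the calibration is good to about 2 mm. A picture is of the moment at which its call begins. There is no depth.
- bot.close_job(): hands the job in; it is judged then, once.
The state is a dict: "clock": time; "joint_pos": joint angles; "joint_velocities": joint speeds; "tau": joint torques, N m; "position": TCP position; "ee_rot": TCP orientation; "force": force on the tool from outside, world axes, zero at the start; "ft_torque": the same for the moment, N m; "gripper_width": finger opening in m; "gripper_force": force on a finger pad.
Only numpy, scipy, OpenCV 4.12 (cv2) and the standard library are available. Lean on these libraries where they do the work, as an engineer would, in place of code of your own. Each camera call takes 0.05 s, during which the arm holds its last target. There are 200 camera calls.

### The job

Get the ball launcher ready for the countdown: slide the bolt fully home into the keeper on the clear guard, and only then draw the spring plunger back by its black grip until the yellow pointer is lined up with the red range clip. Finish while still holding the plunger steady at that mark; it must never be let go to snap back, and the other things on the table stay where they are.

Things in the scene. Friction and masses are not known exactly. Their poses are not given: they have to be found in the camera images.
- launcher: Bench ball launcher, fixed. Aluminium base plate 150 mm wide (its x) and 545 mm long (its y, -275 to +270 mm), top 16 mm above the table. Origin on the table at mid-width; z up; +y is the firing direction. Rear to front along y: plunger, blue spring housing, clear guard box over the orange ball, muzzle (aimed at a fixed plywood catch box). A white graduated strip lies on the +x edge.
- housing_top (a point): Centre of the flat top of the blue spring housing: launcher (0, +45 mm), 80 mm above the table. Housing 64 mm wide, y -30 to +120 mm; a brass bush on its rear face reaches back to y -38. The steel barrel bolt lies along y on this top, in two straps whose tops are 102 mm above the table.
- guard_lid (a point): Centre of the clear guard's flat lid: launcher (0, +192 mm), 80 mm above the table, level with the housing top; guard 110 mm wide, y +122 to +262 mm. It is shut and stays shut. The brass keeper staple (top 103 mm) stands on it next to the housing.
- bolt (a joint): Position of the bolt in m: 0 fully withdrawn, 0.036 fully home (against its stop, tip through the keeper). It slides along the launcher's +y, takes about 2.5 N of friction and stays where it is left; at the start it is withdrawn (0 to 0.010). Home means within 4 mm of the stop.
- bolt_knob (a point): Point on the axis of the bolt's upright round dark knob, 14 mm in diameter, 126 mm above the table: the height to grip. The knob reaches from 112 to 140 mm above the table on a 10 mm stem. At joint 0 it stands at the launcher's (0, +40 mm) and goes with the bolt.
- keeper_mouth (a point): Centre of the keeper staple's opening on the side where the bolt enters: launcher (0, +130.5 mm), 92 mm above the table. Fixed to the guard.
- plunger (a joint): How far the plunger is drawn, in m: 0 at rest (sprung home), at most 0.115. It is drawn along the launcher's -y. A spring pulls it home with 4.5 N at rest plus 90 N per m drawn (about 9 to 14 N at the mark).
- pull_grip (a point): Point on the axis of the plunger's upright black round grip, 24 mm in diameter, 88 mm above the table: the height to grip. The grip reaches from 58 to 112 mm, on a dark shoe (46 x 40 mm, top 40 mm); a 10 mm rod runs forward from it at 46 mm. At rest it stands at the launcher's (0, -105 mm), 55 mm clear behind the brass bush, and goes with the plunger.
- pointer_tip (a point): Tip of the yellow pointer that sticks out of the plunger's shoe to the launcher's +x: at the same launcher y as the grip's axis, x +62 mm, 34 mm above the table. It goes with the plunger.
- range_clip: Red range clip, 18 x 10 x 12 mm (10 along y), fixed on the +x edge of the launcher's base; origin at its underside's centre (launcher x +66 mm, 16 mm above the table), axes parallel to the launcher's. It stands 50 to 100 mm behind the pointer's rest position. The pointer passes just over it; lined up means the same launcher y (within 5 mm, half the clip's width).
- beaker: Clear plastic beaker, 72 mm across, 95 mm high, standing loose; origin at its underside. Bystander.
- small_beaker: Clear plastic beaker, 56 mm across, 70 mm high, standing loose; origin at its underside. Bystander.
- jar: Clear jar with a white cap, 56 mm across, 75 mm high, standing loose; origin at its underside. Bystander.
- bowl: White bowl, 152 mm across, 46 mm high, loose; origin at its underside. Bystander.
- ball_dish: Round white dish with three spare orange balls set in it, 100 mm across, 33 mm high, loose; origin at its underside. Bystander.
- glasses: Folded safety glasses with clear lenses and black frame, 140 x 45 x 41 mm, lying loose; origin at the underside. Bystander.
- scissors: Green-handled scissors lying flat, 150 x 58 x 9 mm, loose; origin at the underside. Bystander.

How it is judged:
On the way, in this order (a step that is already met when the one before it is completed fails the run):
1. the bolt is fully home in the keeper (value of joint bolt above 0.032 m), for 0.2 s.
2. the plunger is drawn and held with the pointer at the red clip (y of pointer_tip in the frame of range_clip between -0.005 and 0.005 m and contact force between plunger and the fingers above 5 N), for 0.3 s.
At the end, for the whole second after the job is handed in: The bolt is home (within 4 mm of its stop); the plunger is still, with its pointer within 5 mm of the middle of the red range clip along the launcher, and the robot's fingers hold it there (more than 5 N on the plunger) (all of step 2 and value of joint bolt above 0.032 m and velocity of joint plunger between -0.01 and 0.01 m/s); the arm keeps its last pose, push and grip.
It fails at once if the plunger is drawn more than 15 mm while the bolt is not home (value of joint plunger above 0.015 m and not (value of joint bolt above 0.032 m)).
It fails at once if the plunger snaps back (faster than 0.5 m/s) (velocity of joint plunger below -0.5 m/s).
It fails at once if a loose thing on the table is moved more than 30 mm (distance of any of beaker, small_beaker, jar, bowl, ball_dish, glasses, scissors from where it was at the start of the episode above 0.03 m).
It also fails if it takes over 45 s, if anything falls off the work surface, if the arm or the gripper's body presses on something with over 40 N, if the wrist force passes 120 N, or if a joint passes its speed limit or range.

## Working session

There is one attempt and no reset: what is moved stays moved. The work goes in short steps, Python scripts to look and compute and a shell command to move; the robot and the scene stay as the last step left them, time stands still between calls to the robot, and variables do not carry over. Pictures are saved under pics/ and viewed, at most 10 in all, crops included, and the job is handed in when it is done.

```bash
mkdir -p pics; python3 - <<'E'
from cell import bot
import cv2,numpy as np
np.set_printoptions(precision=4,suppress=True)
o=bot.get_obs();print(o['clock'],o['position'],o['ee_rot'],bot.tcp_to_tips)
for n in('top','side'):
    f=bot.grab_frame(n);cv2.imwrite(f'pics/{n}0.png',f['color'][:,:,::-1]);print(n,f['fx'],f['fy'],f['cx'],f['cy']);print(f['T'])
    np.savez(f'pics/{n}0.npz',**f)
E
```

```text
0.0 [0.2005 0.5383 0.2383] [-0.5573 -3.091   0.0028] 0.008
top 424.1120822657075 424.1120822657075 277.9138784819782 214.76101923318987
[[-0.0083 -0.9996  0.0272  0.53  ]
 [-0.9997  0.0089  0.0218  0.1085]
 [-0.0221 -0.027  -0.9994  0.9611]
 [ 0.      0.      0.      1.    ]]
side 507.54978794168886 507.54978794168886 285.0552608557178 216.00903215761133
[[ 0.9801 -0.1481  0.1323  0.4692]
 [-0.1985 -0.712   0.6735 -0.4955]
 [-0.0055 -0.6864 -0.7272  0.7382]
 [ 0.      0.      0.      1.    ]]
```

View pics/top0.png

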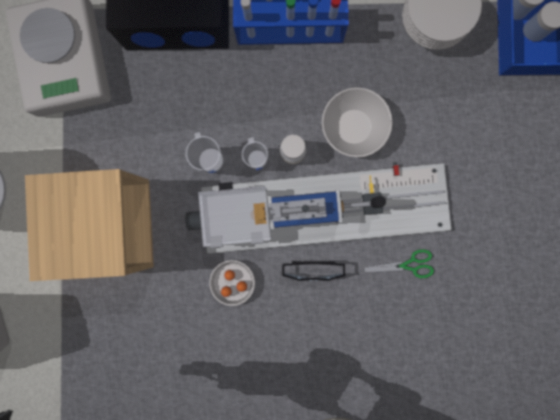

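View pics/side0.png

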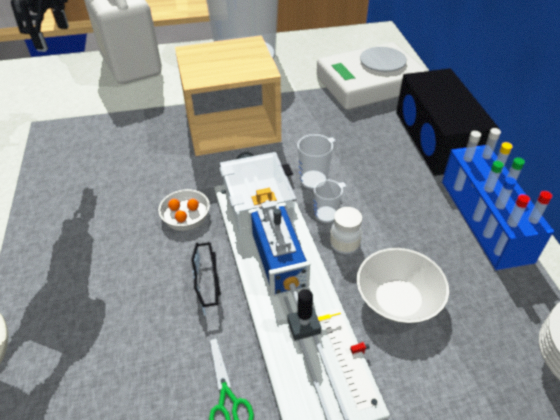

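The top view shows the launcher nearly along world +y, with the muzzle at the left. The grip is near (377,202), clip (397,170), pointer (371,184), keeper (259,213) and bolt knob around (306,209). In the side view the grip is at (305,300) and the knob at (277,215).

```bash
cat > h.py <<'E'
import numpy as np,cv2
def ray(f,u,v):
    T=f['T'];d=T[:3,:3]@np.array([(u-f['cx'])/f['fx'],(v-f['cy'])/f['fy'],1]);return T[:3,3],d
def onz(f,u,v,z):
    o,d=ray(f,u,v);return o+d*(z-o[2])/d[2]
def proj(f,p):
    q=f['T'][:3,:3].T@(np.asarray(p)-f['T'][:3,3]);return np.array([f['fx']*q[0]/q[2]+f['cx'],f['fy']*q[1]/q[2]+f['cy']])
def mask(f,lo,hi,box):
    h=cv2.cvtColor(np.ascontiguousarray(f['color']),cv2.COLOR_RGB2HSV);m=cv2.inRange(h,lo,hi);k=np.zeros_like(m);x0,y0,x1,y1=box;k[y0:y1,x0:x1]=255;return m&k
def cen(m):
    n,l,s,c=cv2.connectedComponentsWithStats(m);
    i=1+np.argmax(s[1:,4]);return c[i],s[i]
E
python3 - <<'E'
from h import *
np.set_printoptions(precision=4,suppress=True)
t=np.load('pics/top0.npz');s=np.load('pics/side0.npz')
for n,lo,hi,z,bt,bs in [('red',(0,120,60),(8,255,255),.028,(385,155,410,180),(345,335,375,360)),('red2',(170,120,60),(180,255,255),.028,(385,155,410,180),(345,335,375,360)),('yel',(20,120,100),(35,255,255),.034,(360,170,385,200),(310,305,345,325)),('blue',(100,120,40),(125,255,255),.08,(262,180,350,235),(245,200,320,295))]:
    for f,b in((t,bt),(s,bs)):
        try:
            c,st=cen(mask(f,lo,hi,b));print(n,c,st,onz(f,*c,z))
        except ValueError: print(n,'none')
print(cv2.minAreaRect(cv2.findNonZero(mask(t,(100,120,40),(125,255,255),(262,180,350,235)))))
a=cv2.resize(t['color'][155:255,250:400,::-1],None,fx=5,fy=5,interpolation=cv2.INTER_CUBIC)
cv2.imwrite('pics/tc.png',a)
a=cv2.resize(s['color'][180:380,220:390,::-1],None,fx=3,fy=3,interpolation=cv2.INTER_CUBIC)
cv2.imwrite('pics/sc.png',a)
E
```

```text
red [395.8235 169.8529] [394 166   5   9  34] [ 0.6516 -0.1307  0.028 ]
red [358.0948 347.6121] [351 342  15  11 116] [ 0.6534 -0.1346  0.028 ]
red2 [396. 165.] [396 165   1   1   1] [ 0.6623 -0.1313  0.028 ]
red2 [365. 348.] [365 348   1   1   1] [ 0.6636 -0.1374  0.028 ]
yel [371.0417 187.875 ] [370 184   3   9  24] [ 0.612  -0.0748  0.034 ]
yel [326.1739 316.5652] [318 313  22   8  69] [ 0.6179 -0.0744  0.034 ]
blue [312.4872 208.9321] [273 193  65  34 663] [0.5654 0.0559 0.08  ]
blue [275.1098 244.4683] [ 251  206   55   72 1230] [0.5593 0.0526 0.08  ]
((304.90789794921875, 209.03257751464844), (28.49013328552246, 62.57400894165039), 84.5596694946289)
```

View pics/tc.png

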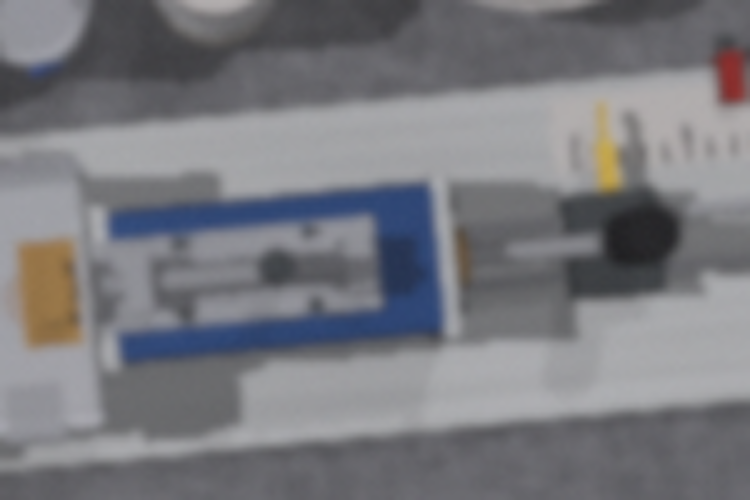

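View pics/sc.png

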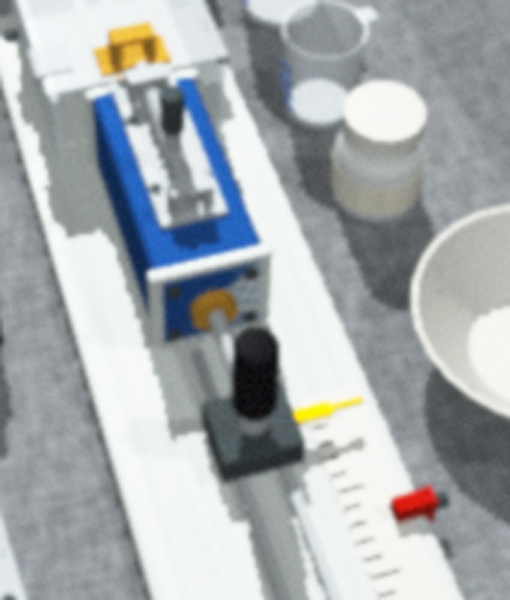

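The crops give these top-view pixels: knob top ≈ (305.6,208.2), grip top ≈ (378.2,201.8). In the side view the knob top is ≈ (277.3,210) and the grip top ≈ (305.5,293.5). The launcher edges slope by about -0.092 in the top view, so yaw is about 4.8°.

```bash
python3 - <<'E'
from h import *
from scipy.spatial.transform import Rotation as R
np.set_printoptions(precision=4,suppress=True)
t=np.load('pics/top0.npz');s=np.load('pics/side0.npz')
P={}
for n,a,b,z in(('knob',(305.6,208.2),(277.3,210),.14),('grip',(378.2,201.8),(305.5,293.5),.112),('clip',(395.8,169.9),(358.1,347.6),.028),('ptip',(370.2,175.5),(340.5,313.7),.034)):
    o,d=ray(t,*a);p,e=ray(s,*b);x=np.linalg.lstsq(np.c_[d,-e],p-o,rcond=None)[0]
    print(n,onz(t,*a,z),onz(s,*b,z),'tri',o+d*x[0],p+e*x[1]);P[n]=onz(t,*a,z)
for y in (135,462): pass
a,b=onz(t,250,155+27,.016),onz(t,390,155+14,.016);e=a-b;print('edge yaw',np.arctan2(-e[0],e[1]))
a,b=onz(t,250+22,155+212/5,.08),onz(t,250+86,155+183/5,.08);e=a-b;print('housing yaw',np.arctan2(-e[0],e[1]),'corners',a,b)
a,b=onz(t,250+24.6,155+362/5,.08),onz(t,250+88.5,155+332/5,.08);e=a-b;print('housing2 yaw',np.arctan2(-e[0],e[1]),a,b)
e=P['knob']-P['grip'];print('kg',np.arctan2(-e[0],e[1]),np.linalg.norm(e[:2]))
from cell import bot
o=bot.get_obs();print(R.from_rotvec(o['ee_rot']).as_matrix())
E
```

```text
knob [0.5645 0.0728 0.14  ] [0.5683 0.0744 0.14  ] tri [0.5645 0.0728 0.1419] [0.5679 0.0724 0.1421]
grip [ 0.5771 -0.0732  0.112 ] [ 0.5815 -0.0765  0.112 ] tri [ 0.5773 -0.0739  0.1087] [ 0.582  -0.0746  0.1091]
clip [ 0.6515 -0.1307  0.028 ] [ 0.6534 -0.1346  0.028 ] tri [ 0.6522 -0.1319  0.0231] [ 0.6546 -0.1323  0.0235]
ptip [ 0.6391 -0.0734  0.034 ] [ 0.6419 -0.0739  0.034 ] tri [ 0.6392 -0.0735  0.0336] [ 0.6419 -0.0739  0.034 ]
edge yaw 0.08204350258841396
housing yaw 0.08062823187863816 corners [0.5902 0.1398 0.08  ] [0.601  0.0068 0.08  ]
housing2 yaw 0.08525848044686764 [0.5277 0.1349 0.08  ] [0.5391 0.0023 0.08  ]
kg 0.08617538278110928 0.14652215689683437
[[-0.937   0.3493 -0.0009]
 [ 0.3493  0.937  -0.0015]
 [ 0.0003 -0.0017 -1.    ]]
```

```bash
python3 -m creep '[-27,-40,0,0,0,-0.1, -54,-79,0,0,0,-0.2, -81,-119,0,0,0,-0.3, -109,-159,0,0,0,-0.4, -136,-198,0,0,0,-0.44, -163,-238,0,0,0,-0.44, -163,-238,0,0,0,-0.44]' 0
cat > w.py <<'E'
from h import *
from cell import bot
from scipy.spatial.transform import Rotation as R
import sys
np.set_printoptions(precision=4,suppress=True)
o=bot.get_obs();M=R.from_rotvec(o['ee_rot']).as_matrix()
print(o['clock'],o['position'],'yaw',np.arctan2(-M[0,1],M[1,1]),'z',M[:,2],'F',o['force'],'w',o['gripper_width'],o['gripper_force'])
if len(sys.argv)>3: print('to go mm',1000*M.T@(np.array(list(map(float,sys.argv[1:4])))-o['position']))
E
python3 w.py 0.566 0.0735 0.2
```

```text
clock: 0.8
position: [0.2717, 0.2546, 0.2388]
ee_rot: [-0.118, 3.139, -0.003]
force: [-0.3, 0.5, -0.1]
gripper_width: 0.0856
gripper_force: 0.0
0.8 [0.2717 0.2546 0.2388] yaw 0.07531553129921359 z [ 0.0007 -0.0018 -1.    ] F [-0.3438  0.5033 -0.0797] w 0.08564714603346145 0.0
to go mm [-279.8151 -202.7039   39.3424]
```

```bash
python3 -m creep '[-40,-29,0,0,0,-0.009, -80,-58,0,0,0,-0.009, -120,-87,0,0,0,-0.009, -160,-116,0,0,0,-0.009, -200,-145,10,0,0,-0.009, -240,-174,20,0,0,-0.009, -280,-203,39,0,0,-0.009, -280,-203,39,0,0,-0.009]' 0
python3 -m creep '[0,0,0,0,0,0, 0,0,0,0,0,0]'
python3 - <<'E'
import sys;sys.argv=['w','0.566','0.0735','0.117']
exec(open('w.py').read())
f=bot.grab_frame('side');np.savez('pics/s1.npz',**f)
cv2.imwrite('pics/s1.png',cv2.resize(f['color'][120:320,180:400,::-1],None,fx=3,fy=3,interpolation=cv2.INTER_CUBIC))
print(proj(f,o['position']))
E
```

```text
clock: 1.6
position: [0.5678, 0.0774, 0.1955]
ee_rot: [0.139, -3.132, -0.0]
force: [-1.8, 0.5, 0.2]
gripper_width: 0.0857
gripper_force: 0.0
clock: 1.8
position: [0.5659, 0.0808, 0.2005]
ee_rot: [0.146, -3.138, -0.001]
force: [0.7, -0.2, 0.2]
gripper_width: 0.0856
gripper_force: 0.0
1.8 [0.5659 0.0808 0.2005] yaw 0.09318195358466899 z [-0.0001  0.0004 -1.    ] F [ 0.7265 -0.1876  0.1615] w 0.08555017218530107 0.0
to go mm [ 0.5479 -7.3513 83.5268]
[274.3587 180.3685]
```

View pics/s1.png

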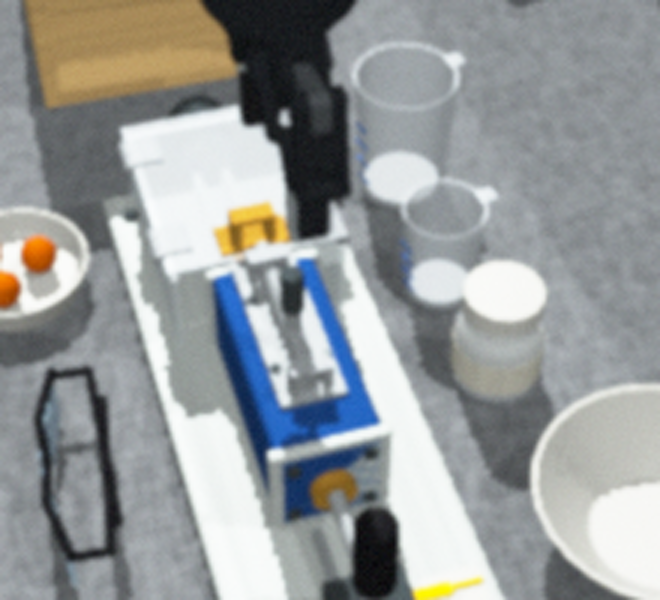

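The gripper hangs over the housing, with the knob free below it at (crop 292,285) and nothing in the way. I'll descend around the knob and close.

```bash
python3 -m creep '[0,-7,30,0,0,0.009, 0,-7,55,0,0,0.009, 0,-7,75,0,0,0.009, 0,-7,82,0,0,0.009, 0,-7,82,0,0,0.009, 0,-7,82,0,0,0.009]' 0
python3 w.py 0.566 0.0735 0.118
python3 -m creep '[0,0,0,0,0,0, 0,0,0,0,0,0, 0,0,0,0,0,0, 0,0,0,0,0,0, 0,0,0,0,0,0, 0,0,0,0,0,0, 0,0,0,0,0,0, 0,0,0,0,0,0]' 255
python3 w.py 0.566 0.0735 0.118
```

```text
clock: 2.45
position: [0.5677, 0.0732, 0.12]
ee_rot: [-0.132, 3.136, -0.0]
force: [-0.1, 0.4, 0.2]
gripper_width: 0.0849
gripper_force: 0.0
2.45 [0.5677 0.0732 0.12  ] yaw 0.08395297233616392 z [ 0.0027 -0.0002 -1.    ] F [-0.1227  0.4339  0.1515] w 0.08490936437311078 0.0
to go mm [1.7094 0.4109 2.0304]
clock: 3.25
position: [0.5671, 0.073, 0.1186]
ee_rot: [-0.131, 3.139, 0.0]
force: [-1.9, 0.4, 3.1]
gripper_width: 0.012
gripper_force: 58.4
3.25 [0.5671 0.073  0.1186] yaw 0.08322452789334017 z [ 0.0002  0.0002 -1.    ] F [-1.8965  0.4246  3.1361] w 0.011966331752898423 58.41091990470886
to go mm [1.0308 0.6286 0.5984]
```

Gripped. Now I'll push the bolt home.

```bash
python3 -m creep '[0,6,0,0,0,0, 0,12,0,0,0,0, 0,18,0,0,0,0, 0,24,0,0,0,0, 0,28,0,0,0,0, 0,31,0,0,0,0, 0,31,0,0,0,0]'
python3 w.py
python3 -m creep '[0,2,0,0,0,0, 0,4,0,0,0,0, 0,6,0,0,0,0, 0,6,0,0,0,0]'
python3 w.py
```

```text
clock: 3.95
position: [0.5644, 0.1038, 0.1186]
ee_rot: [0.132, -3.139, 0.002]
force: [-2.4, -3.3, 4.9]
gripper_width: 0.0119
gripper_force: 58.9
3.95 [0.5644 0.1038 0.1186] yaw 0.08408577459461217 z [-0.     -0.0014 -1.    ] F [-2.3797 -3.2639  4.8756] w 0.011872882160850298 58.914674520492554
clock: 4.35
position: [0.5643, 0.1042, 0.1185]
ee_rot: [0.132, -3.138, 0.018]
force: [-2.6, -24.5, 5.0]
gripper_width: 0.0124
gripper_force: 59.5
4.35 [0.5643 0.1042 0.1185] yaw 0.0838675173781366 z [-0.0002 -0.0113 -0.9999] F [ -2.5778 -24.4562   5.0498] w 0.012422632558042846 59.46184694766998
```

A stop was reached at 31 mm of travel, 24 N. I'll relax, release, rise and check.

```bash
python3 -m creep '[0,-3,0,0,0,0, 0,-5,0,0,0,0, 0,-5,0,0,0,0]'
python3 w.py
python3 -m creep '[0,0,0,0,0,0, 0,0,0,0,0,0, 0,0,0,0,0,0, 0,0,0,0,0,0, 0,0,0,0,0,0, 0,0,-30,0,0,0, 0,0,-60,0,0,0, 0,0,-90,0,0,0]' 0
python3 -m creep '[0,-45,0,0,0,0, 0,-90,0,0,0,0, 0,-135,0,0,0,0, 0,-135,0,0,0,0, 0,-135,0,0,0,0]'
python3 - <<'E'
import sys;sys.argv=['w','0.579','-0.0745','0.16']
exec(open('w.py').read())
fs=[bot.grab_frame(n) for n in('side','top')]
np.savez('pics/s2.npz',**fs[0]);np.savez('pics/t2.npz',**fs[1])
a=[cv2.resize(f['color'][y:y+100,x:x+100,::-1],(400,400),interpolation=cv2.INTER_CUBIC) for f,x,y in((fs[0],225,170),(fs[1],250,160))]
cv2.imwrite('pics/2.png',np.hstack(a))
E
```

```text
clock: 4.65
position: [0.5644, 0.1038, 0.1186]
ee_rot: [0.131, -3.139, 0.003]
force: [-2.8, -6.8, 5.3]
gripper_width: 0.0122
gripper_force: 59.4
4.65 [0.5644 0.1038 0.1186] yaw 0.08312845309835534 z [-0.0001 -0.002  -1.    ] F [-2.8055 -6.847   5.3486] w 0.012160073031259025 59.40089821815491
clock: 5.45
position: [0.5641, 0.1049, 0.2092]
ee_rot: [0.131, -3.138, -0.0]
force: [0.1, 0.7, -0.3]
gripper_width: 0.0856
gripper_force: 0.0
clock: 5.95
position: [0.5755, -0.0304, 0.2082]
ee_rot: [0.127, -3.139, -0.001]
force: [0.0, -0.6, 0.4]
gripper_width: 0.0849
gripper_force: 0.0
5.95 [ 0.5755 -0.0304  0.2082] yaw 0.08111741691811705 z [-0.0001  0.0006 -1.    ] F [ 0.0226 -0.5847  0.4172] w 0.08491536794380583 0.0
to go mm [  0.1269 -44.2582  48.1861]
```

View pics/2.png

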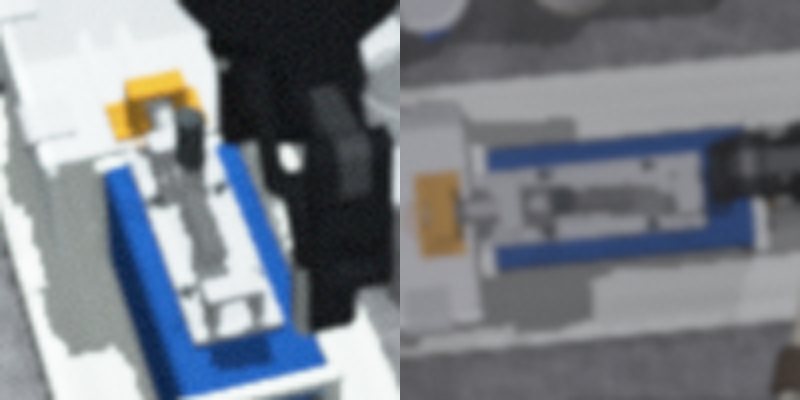

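The bolt's tip now reaches into the brass keeper (side crop 160,110) and the knob sits against the front strap, so the bolt is home. Next, down over the plunger grip.

```bash
python3 -m creep '[0,-35,0,0,0,0, 0,-46,10,0,0,0, 0,-46,50,0,0,0, 0,-46,85,0,0,0, 0,-46,115,0,0,0, 0,-46,130,0,0,0, 0,-46,130,0,0,0, 0,-46,130,0,0,0]' 0
python3 w.py 0.579 -0.0765 0.078
python3 -m creep '[0,0,0,0,0,0, 0,0,0,0,0,0, 0,0,0,0,0,0, 0,0,0,0,0,0, 0,0,0,0,0,0, 0,0,0,0,0,0, 0,0,0,0,0,0]' 255
python3 w.py
```

```text
clock: 6.85
position: [0.5801, -0.0753, 0.0793]
ee_rot: [-0.132, 3.137, -0.001]
force: [0.5, 0.1, 1.2]
gripper_width: 0.0854
gripper_force: 0.0
6.85 [ 0.5801 -0.0753  0.0793] yaw 0.08388488735957729 z [ 0.0014 -0.0004 -1.    ] F [0.4896 0.0949 1.2428] w 0.08538477879510466 0.0
to go mm [ 1.2433 -1.0607  1.3273]
clock: 7.55
position: [0.5798, -0.0766, 0.0791]
ee_rot: [-0.131, 3.138, -0.003]
force: [-2.2, -3.9, 6.1]
gripper_width: 0.0225
gripper_force: 58.9
7.55 [ 0.5798 -0.0766  0.0791] yaw 0.08318148995571033 z [ 0.0009 -0.0016 -1.    ] F [-2.1975 -3.9383  6.1468] w 0.022503195108978816 58.91920208930969
```

Gripped. The clip is about 60 mm behind the pointer; I'll draw 54 mm slowly, then check.

```bash
python3 -m creep '[0,-7,0,0,0,0, 0,-14,0,0,0,0, 0,-21,0,0,0,0, 0,-28,0,0,0,0, 0,-35,0,0,0,0, 0,-42,0,0,0,0, 0,-49,0,0,0,0, 0,-54,0,0,0,0]'
python3 -m creep '[0,0,0,0,0,0, 0,0,0,0,0,0]'
python3 - <<'E'
import sys;sys.argv=['w']
exec(open('w.py').read())
ey=np.array([-.084,.9965]);a=[]
for n in('side','top'):
    f=bot.grab_frame(n);h=cv2.cvtColor(f['color'],cv2.COLOR_RGB2HSV)
    u,v=(proj(f,[.653,-.13,.03])).astype(int);b=(u-35,v-35,u+35,v+35)
    for nm,lo,hi,z in(('red',(0,120,60),(8,255,255),.026),('yel',(20,120,100),(35,255,255),.034)):
        try:
            c,st=cen(mask(f,lo,hi,b));p=onz(f,*c,z);print(n,nm,c,st,p,ey@p[:2])
        except ValueError: print(n,nm,'none')
    a.append(cv2.resize(f['color'][v-40:v+40,u-40:u+40,::-1],(400,400),interpolation=cv2.INTER_CUBIC))
cv2.imwrite('pics/3.png',np.hstack(a))
E
```

```text
clock: 8.35
position: [0.5842, -0.1273, 0.079]
ee_rot: [-0.131, 3.138, 0.006]
force: [-2.0, 9.2, 10.0]
gripper_width: 0.0228
gripper_force: 59.6
clock: 8.55
position: [0.5842, -0.127, 0.0791]
ee_rot: [-0.131, 3.138, 0.006]
force: [-2.1, 8.2, 8.7]
gripper_width: 0.0229
gripper_force: 59.7
8.55 [ 0.5842 -0.127   0.0791] yaw 0.08330977407856713 z [ 0.0003  0.0041 -1.    ] F [-2.0578  8.2365  8.7252] w 0.022881325716051216 59.68227803707123
side red [358.1404 347.5789] [351 342  15  11 114] [ 0.654  -0.1336  0.026 ] -0.18801871892965064
side yel [337.9194 343.8387] [329 340  23   9  62] [ 0.6233 -0.1252  0.034 ] -0.1771539329947631
top red [395.7222 169.6944] [394 165   5  10  36] [ 0.6522 -0.131   0.026 ] -0.18534345511039588
top yel [394.037  185.3704] [393 181   3  10  27] [ 0.617  -0.1248  0.034 ] -0.17616378824066087
```

View pics/3.png

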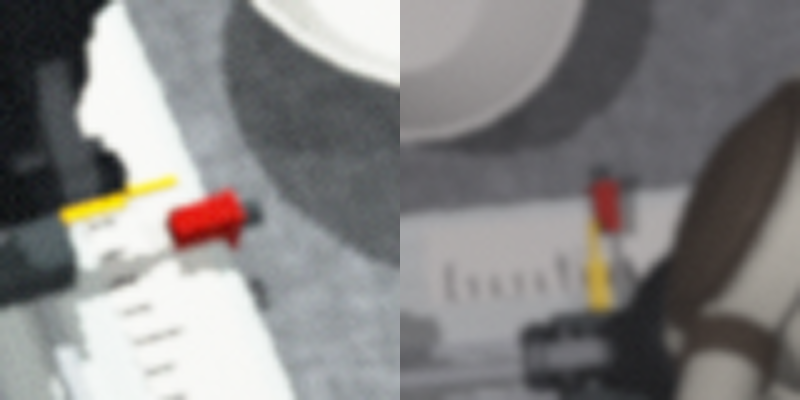

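The side and top views agree: the pointer is 9–10 mm short of the clip's middle (top: pointer (394.0,185.4), clip (395.7,169.7)). I'll draw 9 mm more.

```bash
python3 -m creep '[0,-3,0,0,0,0, 0,-6,0,0,0,0, 0,-9,0,0,0,0, 0,-9,0,0,0,0, 0,-9,0,0,0,0, 0,-9,0,0,0,0]'
python3 - <<'E'
import sys;sys.argv=['w']
exec(open('w.py').read())
ey=np.array([-.084,.9965]);a=[]
for n in('side','top'):
    f=bot.grab_frame(n)
    u,v=(proj(f,[.653,-.13,.03])).astype(int);b=(u-35,v-35,u+35,v+35)
    for nm,lo,hi,z in(('red',(0,120,60),(8,255,255),.026),('yel',(20,120,100),(35,255,255),.034)):
        try:
            c,st=cen(mask(f,lo,hi,b));p=onz(f,*c,z);print(n,nm,c,st,p,ey@p[:2])
        except ValueError: print(n,nm,'none')
    a.append(cv2.resize(f['color'][v-40:v+40,u-40:u+40,::-1],(400,400),interpolation=cv2.INTER_CUBIC))
cv2.imwrite('pics/4.png',np.hstack(a))
E
```

```text
clock: 9.25
position: [0.585, -0.1356, 0.0791]
ee_rot: [-0.131, 3.138, 0.007]
force: [-1.2, 9.1, 10.3]
gripper_width: 0.0228
gripper_force: 59.7
9.25 [ 0.585  -0.1356  0.0791] yaw 0.08365328520062908 z [ 0.0003  0.0044 -1.    ] F [-1.1585  9.1146 10.3048] w 0.022827179786741786 59.67974066734314
side red [358.5278 347.7222] [351 342  15  11 108] [ 0.6545 -0.1339  0.026 ] -0.18841683611082438
side yel [343.1818 348.0227] [332 344  23   9  44] [ 0.6293 -0.1337  0.034 ] -0.18611971910264588
top red [395.6154 168.8462] [394 166   5   8  26] [ 0.6541 -0.1308  0.026 ] -0.1852976086361145
top yel [398.037  185.3704] [397 181   3  10  27] [ 0.6169 -0.1334  0.034 ] -0.18478654590843072
```

View pics/4.png

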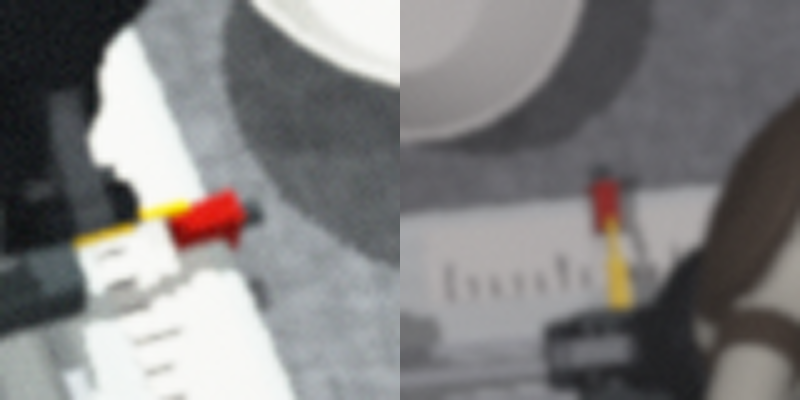

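The pointer tip lies over the clip in both views. The top view puts it about 0.5 mm off centre and the side view about 2 mm, and the grip is firm. Handing in.

```bash
python3 -c "
from cell import bot
print(bot.close_job())"
```

```text
the job is handed in; nothing more can be done
None
```

I slid the bolt home against its stop, then drew the plunger and handed in while still gripping it, with the pointer about 0.5 to 2 mm from the clip's middle by the cameras; no verdict came back.

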